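# Lay out the axle sleeves in their size trays

### The arm

A 6-joint arm with a two-finger parallel gripper is mounted at the origin on the work surface. World frame = base frame: x ahead of the robot, y to its left, z up, the work surface at z = 0. Lengths are in m, angles in rad, forces in N, time in s.
With the tool pointing down it reaches from about 0.25 to 0.725 m from the base axis. Payload 4 kg.
Tool frame: the origin (TCP) lies midway between the tips of the shut fingers; the grasp point (between the pads) lies 19 mm behind it; z points along the fingers, y is the line along which they close (so a half turn about z gives the same grasp; the last joint's range is limited). The gripper opens to 85 mm and grips with 20 to 120 N. Pads are 22 mm wide; open, the fingers measure 114 mm over their backs; the gripper's body (76 mm by 85 mm) begins 54 mm behind the grasp point. The pads swing forward as they close: fully open they stand 13 mm farther back than shut.
Start: joints at [-1.277, 0.241, 0.005, 1.335, 0, 1.571], TCP at [0.145, -0.479, 0.231] pointing down, gripper open.
Joint ranges: [-2.72, 2.72], [-1.05, 1.87], [-1.09, 1.28], [-1.99, 2.15], [-1.42, 1.44], [-3.14, 3.14]. Speed limits (rad/s): [2.79, 2.79, 3.14, 3.14, 3.14, 3.14].

### API

Orientations are given as a unit quaternion [x, y, z, w].
In Python, from workcell import monitor, vision, job gives the robot as it stands.
- The arm moves only by the tool move_arm, never from a script. Its argument "moves" is a list that holds one entry, the list of rows, each a list of 5 numbers: the shift along the world's x, y, z in m, then the turn about the world's z in degrees, then the opening in per cent of the stroke, from 0 (shut) to 100 (fully open). In form: [[[x, y, z, turn, gripper], ...]]. A call has 1 to 5 rows; each row is the pose to reach, as a shift and turn from the pose commanded when the call began; what a row does not reach only later rows make up. A row lasts 1/8 s, in which the tool goes at most 62.5 mm and 10.7 degrees, less where a joint would pass 70% of its speed; a pose out of reach is approached as far as the arm can. A call with a gripper value outside its range is refused whole. The fingers move at their own pace and stop on an object; the grip force is fixed at half the most. Time passes only in rows, so rows that repeat a pose let the fingers close. It gives the time, the measured TCP pose, the force, the opening and the grip force at its end, in the units of the state.
- monitor.get_obs(): the state, without advancing time (a new reading comes with each control period).
- vision.camera(name): name is "scene" or "side" or "wrist"; returns a dict with "color" (420x560x3 uint8, red, green, blue), "camera_matrix" (3x3 intrinsics, pixels), "k1" (the pictures are not rectified: a ray, as slopes to the right and down, at radius r is drawn at 1 + k1 r^2 times it, then the intrinsics apply), "eye" and "attitude" of the camera in the world; the wrist camera has in their place "hand_eye" (4x4, takes a point from camera to tool coordinates, whose origin is the TCP and whose axes are the flange's). Camera axes: x right, y up, looking along -z (the intrinsics and any distortion apply to the point x, -y, -z); pixel columns grow to the right and rows downward; lengths in m; the calibration is good to about 2 mm. A picture is of the moment at which its call begins: read the wrist's pose just before it. There is no depth.
- job.job_done(): hands the job in; it is judged then, once.
The state is a dict: "clock": time; "joint_pos": joint angles; "joint_vel": joint speeds; "tau": joint torques, N m; "eef_pos": TCP position; "tool_rot": TCP orientation; "ft_force": force on the tool from outside, world axes, zero at the start; "ft_torque": the same for the moment, N m; "grip_width": finger opening in m; "grasp_force": force on a finger pad.
Only numpy, scipy, OpenCV 4.12 (cv2) and the standard library are available. Lean on these libraries where they do the work, as an engineer would, in place of code of your own. Each camera call takes 0.05 s, during which the arm holds its last target. There are 200 camera calls.

### The job

Four plain round steel axle sleeves stand among the hardware on the assembly bench: put each one upright in the middle of the blue tray of its own size rank (largest sleeve in the largest tray, and so on down to the smallest), one after another in the order they go on the axle, the largest first and the smallest last. Set each one down rather than dropping it. Leave the big hexagonal nut and the piece of square tube where they are.

Things in the scene. Friction and masses are not known exactly. Their poses are not given: they have to be found in the camera images.
- sleeve_22_mid (a point): the smallest sleeve: plain round steel tube standing upright on the bench, outer diameter 22 mm, bore 12 mm, height 44 mm; the point is its centre, half-way up; z along its axis. Loose, under 0.5 kg.
- sleeve_33_mid (a point): the second-smallest sleeve: plain round steel tube standing upright on the bench, outer diameter 33 mm, bore 20 mm, height 44 mm; the point is its centre, half-way up; z along its axis. Loose, under 0.5 kg.
- sleeve_44_mid (a point): the second-largest sleeve: plain round steel tube standing upright on the bench, outer diameter 44 mm, bore 30 mm, height 44 mm; the point is its centre, half-way up; z along its axis. Loose, under 0.5 kg.
- sleeve_56_mid (a point): the largest sleeve: plain round steel tube standing upright on the bench, outer diameter 56 mm, bore 40 mm, height 44 mm; the point is its centre, half-way up; z along its axis. Loose, under 0.5 kg.
- tray_76: the smallest tray: square, shallow, open blue plastic tray fixed to the bench, 76 mm x 76 mm outside, 12 mm high, walls 4 mm thick, floor 4 mm thick; origin at the centre of its underside on the bench top, x and y along its sides, z up. Belongs to the smallest sleeve.
- tray_94: the second-smallest tray: square, shallow, open blue plastic tray fixed to the bench, 94 mm x 94 mm outside, 12 mm high, walls 4 mm thick, floor 4 mm thick; origin at the centre of its underside on the bench top, x and y along its sides, z up. Belongs to the second-smallest sleeve.
- tray_112: the second-largest tray: square, shallow, open blue plastic tray fixed to the bench, 112 mm x 112 mm outside, 12 mm high, walls 4 mm thick, floor 4 mm thick; origin at the centre of its underside on the bench top, x and y along its sides, z up. Belongs to the second-largest sleeve.
- tray_130: the largest tray: square, shallow, open blue plastic tray fixed to the bench, 130 mm x 130 mm outside, 12 mm high, walls 4 mm thick, floor 4 mm thick; origin at the centre of its underside on the bench top, x and y along its sides, z up. Belongs to the largest sleeve.
- hex_nut_mid (a point): a big hexagonal steel nut lying on the bench, 44 mm across flats, 36 mm high, with a bore; the point is its centre, half-way up. Stays where it is.
- square_tube_mid (a point): a short piece of square steel tube standing on end, 42 mm x 42 mm, 40 mm high; the point is its centre, half-way up. Stays where it is.
Not all that is in view belongs to the job. What is shaped like the part that bears sleeve_22_mid but pink is not meant. What is shaped like the part that bears sleeve_33_mid but turquoise is not meant.

How it is judged:
On the way, in this order (a step that is already met when the one before it is completed fails the run):
1. the largest sleeve stands released in the middle of the largest tray (horizontal distance between sleeve_56_mid and tray_130 below 0.015 m and height (world z) of sleeve_56_mid below 0.032 m and angle between sleeve_56_mid's own z axis and vertical below 0.12 rad and linear speed of sleeve_56 below 0.03 m/s and contact force between the fingers and sleeve_56 below 0.05 N), for 0.2 s.
2. the second-largest sleeve stands released in the middle of the second-largest tray (horizontal distance between sleeve_44_mid and tray_112 below 0.015 m and height (world z) of sleeve_44_mid below 0.032 m and angle between sleeve_44_mid's own z axis and vertical below 0.12 rad and linear speed of sleeve_44 below 0.03 m/s and contact force between the fingers and sleeve_44 below 0.05 N), for 0.2 s.
3. the second-smallest sleeve stands released in the middle of the second-smallest tray (horizontal distance between sleeve_33_mid and tray_94 below 0.015 m and height (world z) of sleeve_33_mid below 0.032 m and angle between sleeve_33_mid's own z axis and vertical below 0.12 rad and linear speed of sleeve_33 below 0.03 m/s and contact force between the fingers and sleeve_33 below 0.05 N), for 0.2 s.
4. the smallest sleeve stands released in the middle of the smallest tray (horizontal distance between sleeve_22_mid and tray_76 below 0.015 m and height (world z) of sleeve_22_mid below 0.032 m and angle between sleeve_22_mid's own z axis and vertical below 0.12 rad and linear speed of sleeve_22 below 0.03 m/s and contact force between the fingers and sleeve_22 below 0.05 N), for 0.2 s.
At the end, for the whole second after the job is handed in: Each of the four sleeves stands upright (within about 7 degrees), released and at rest on the floor of the tray of its own size rank, its axis within 15 mm of the tray's centre; they were placed in order from the largest to the smallest (all of step 1 and all of step 2 and all of step 3 and all of step 4); the robot touches nothing.
It fails at once if the hexagonal nut or the square tube is moved by more than 20 mm (distance of any of hex_nut_mid, square_tube_mid from where it was at the start of the episode above 0.02 m).
It fails at once if a sleeve is dropped (it moves faster than 0.7 m/s, a fall of about 25 mm, with no finger touching it) ((linear speed of sleeve_22 above 0.7 m/s and contact force between the fingers and sleeve_22 below 0.05 N) or (linear speed of sleeve_33 above 0.7 m/s and contact force between the fingers and sleeve_33 below 0.05 N) or (linear speed of sleeve_44 above 0.7 m/s and contact force between the fingers and sleeve_44 below 0.05 N) or (linear speed of sleeve_56 above 0.7 m/s and contact force between the fingers and sleeve_56 below 0.05 N)).
It also fails if it takes over 106 s, if anything falls off the work surface, if the arm or the gripper's body presses on something with over 40 N, if the wrist force passes 120 N, or if a joint passes its speed limit or range.

## Working session

There is one attempt and no reset: what is moved stays moved. The work goes in short steps, Python scripts to look and compute and a tool call to move; the robot and the scene stay as the last step left them, time stands still between calls to the robot, and variables do not carry over. Pictures are saved under pics/ and viewed, at most 14 in all, crops included, and the job is handed in when it is done.

Besides the shell and the picture viewer there is one more tool, called in YAML: its name, and indented under it one key for each argument. move_arm: Moves the arm, as the interface text tells. Its arguments: {"type":"object","properties":{"moves":{"type":"array","items":{"type":"array","items":{"type":"array","items":{"type":"number"}}}}},"required":["moves"]}

```bash
mkdir -p pics; ls; cat > h.py <<'E'
import numpy as np, cv2
from scipy.spatial.transform import Rotation as R
from workcell import monitor, vision, job
def grab(n):
    o=monitor.get_obs(); c=vision.camera(n)
    if 'eye' in c:
        e=np.array(c['eye']); a=np.array(c['attitude'])
        M=a if a.shape==(3,3) else R.from_quat(a).as_matrix()
    else:
        T=np.eye(4);T[:3,:3]=R.from_quat(o['tool_rot']).as_matrix();T[:3,3]=o['eef_pos']
        T=T@np.array(c['hand_eye']); e=T[:3,3];M=T[:3,:3]
    c['e']=e;c['M']=M;return c
def save(c,n): cv2.imwrite('pics/'+n+'.png',c['color'][:,:,::-1])
def ray(c,uv,z):
    K=np.array(c['camera_matrix']); uv=np.atleast_2d(np.float64(uv))
    p=cv2.undistortPoints(uv.reshape(-1,1,2),K,np.array([0,0,0,0.])+np.array([c['k1'],0,0,0])).reshape(-1,2)
    d=np.c_[p[:,0],-p[:,1],-np.ones(len(p))]@c['M'].T
    return c['e']+d*((z-c['e'][2])/d[:,2])[:,None]
E
python3 - <<'E'
from h import *
for n in('scene','side','wrist'):
    c=grab(n);save(c,n+'0');print(n,c['e'].round(3),c['M'].round(2).tolist(),c['k1'])
print(monitor.get_obs())
E
```

```text
pics
scene [ 1.214 -0.224  0.955] [[0.32, -0.73, 0.6], [0.95, 0.25, -0.2], [-0.0, 0.63, 0.77]] 0.023025074011045185
side [0.451 1.056 0.636] [[-1.0, 0.01, -0.04], [-0.04, -0.49, 0.87], [-0.01, 0.87, 0.49]] -0.017905391916211384
wrist [ 0.208 -0.46   0.373] [[0.29, 0.92, 0.25], [-0.96, 0.28, 0.07], [-0.0, -0.26, 0.97]] -0.06651230427754735
{'clock': 0.15, 'joint_pos': array([-1.27696645e+00,  2.41217797e-01,  4.04521228e-03,  1.33522357e+00,
        1.08130372e-05,  1.57079027e+00]), 'joint_vel': array([-0.00084553, -0.00096247,  0.00596563,  0.00025187,  0.00064189,
       -0.0018727 ]), 'tau': array([ 7.98822002e-04, -3.72635078e+01,  2.52639037e+01,  1.23504881e-02,
       -5.52729387e-05,  1.13458708e-05]), 'eef_pos': array([ 0.14467331, -0.47810766,  0.23063293]), 'tool_rot': array([ 9.89226638e-01,  1.46389955e-01, -1.11745945e-04, -7.92085934e-04]), 'ft_force': array([ 0.75949824,  0.44111156, -0.25501837]), 'ft_torque': array([-0.00918124, -0.02003251, -0.07673032]), 'grasp_force': 0.0, 'grip_width': 0.08548573016317436}
```

View pics/scene0.png

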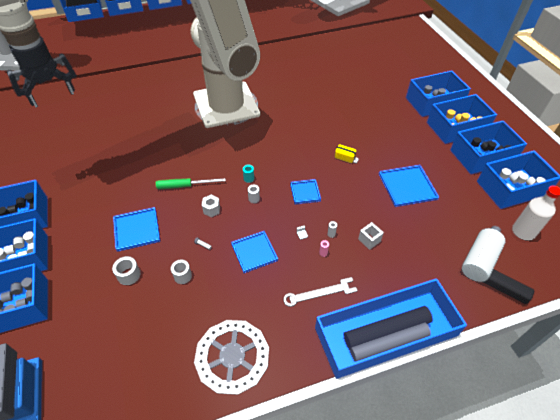

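View pics/side0.png

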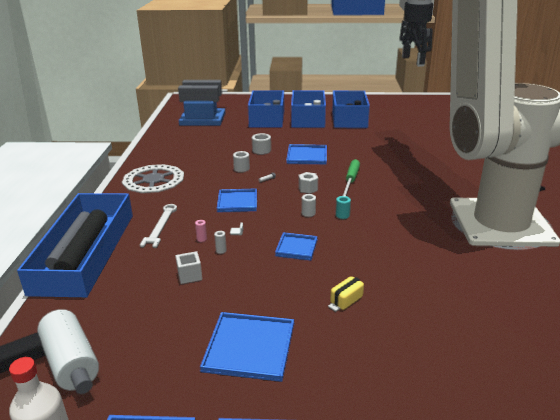

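Scene view: round sleeves are 56 at (126,270), 44 at (181,272), 33 at (253,193) and 22 at (332,229). The hex nut is at (210,205) and the square tube at (371,235). The pink (324,247) and turquoise (248,173) ones are decoys. Trays are at (409,185), (136,228), (254,251) and (305,191). The side view agrees.

```bash
python3 - <<'E'
from h import *
for n in('scene','side'):
    c=grab(n);im=c['color'];hsv=cv2.cvtColor(im,cv2.COLOR_RGB2HSV)
    for nm,m,z in(('tray',cv2.inRange(hsv,(95,120,60),(125,255,255)),.012),('gray',cv2.inRange(hsv,(0,0,70),(179,75,255)),.022)):
        for k in cv2.findContours(m,cv2.RETR_EXTERNAL,cv2.CHAIN_APPROX_NONE)[0]:
            a=cv2.contourArea(k)
            if a<60 or a>9000:continue
            x,y,w,h=cv2.boundingRect(k)
            P=ray(c,k.reshape(-1,2),z)[:,:2]
            mm=cv2.minAreaRect(np.float32(P*1000))
            ctr=ray(c,[x+w/2-.5,y+h/2-.5],z)[0]
            if not(.1<np.hypot(*ctr[:2])<.8) or ctr[0]<0.1:continue
            print(n,nm,(x+w//2,y+h//2),w,h,'rect',np.round(mm[0]),np.round(mm[1]),round(mm[2]),'c',(ctr*1000).round()[:2])
c=grab('scene');cv2.imwrite('pics/crop.png',cv2.resize(c['color'][150:300,100:400,::-1],(800,400),interpolation=cv2.INTER_CUBIC))
E
```

```text
scene tray (254, 252) 47 42 rect [615. -84.] [101.  95.] 4 c [618. -84.]
scene tray (136, 229) 47 44 rect [ 446. -363.] [114. 121.] 88 c [ 447. -363.]
scene tray (24, 256) 48 153 rect [ 407. -640.] [473. 119.] 3 c [ 443. -643.]
scene tray (305, 191) 31 25 rect [468. 114.] [79. 85.] 80 c [468. 114.]
scene tray (409, 186) 60 42 rect [540. 405.] [137. 138.] 83 c [544. 405.]
scene gray (320, 292) 75 30 rect [785.  28.] [179.  41.] 88 c [782.  31.]
scene gray (181, 271) 22 25 rect [ 621. -272.] [72. 46.] 9 c [ 621. -274.]
scene gray (126, 270) 29 29 rect [ 575. -401.] [88. 59.] 14 c [ 575. -400.]
scene gray (203, 243) 18 13 rect [ 559. -206.] [54. 17.] 38 c [ 557. -205.]
scene gray (17, 245) 34 29 rect [ 410. -656.] [73. 78.] 1 c [ 411. -656.]
scene gray (302, 232) 12 15 rect [606.  49.] [27. 43.] 84 c [606.  50.]
scene gray (371, 236) 26 28 rect [672. 218.] [60. 70.] 20 c [674. 217.]
scene gray (332, 229) 11 17 rect [623. 131.] [24. 54.] 62 c [623. 130.]
scene gray (210, 205) 19 23 rect [ 440. -157.] [49. 80.] 83 c [ 440. -158.]
scene gray (253, 194) 13 20 rect [437. -33.] [34. 71.] 73 c
[... 343 characters left out ...]
-354.] [137. 112.] 88 c [ 445. -353.]
side tray (351, 109) 36 37 rect [ 288. -758.] [386. 127.] 88 c [ 291. -740.]
side gray (188, 267) 27 33 rect [674. 217.] [ 47. 102.] 18 c [675. 219.]
side gray (220, 242) 13 24 rect [626. 126.] [24. 89.] 10 c [625. 127.]
side gray (236, 229) 13 14 rect [598.  75.] [26. 54.] 6 c [598.  75.]
side gray (158, 226) 38 44 rect [770.  61.] [184.  40.] 87 c [773.  67.]
side gray (308, 194) 20 45 rect [440. -97.] [ 50. 228.] 1 c [442. -88.]
side gray (267, 177) 18 10 rect [ 547. -180.] [61. 23.] 46 c [ 548. -182.]
side gray (241, 162) 17 22 rect [ 625. -276.] [ 44. 140.] 7 c [ 625. -273.]
side gray (261, 144) 20 22 rect [ 582. -404.] [ 58. 161.] 4 c [ 581. -401.]
```

View pics/crop.png

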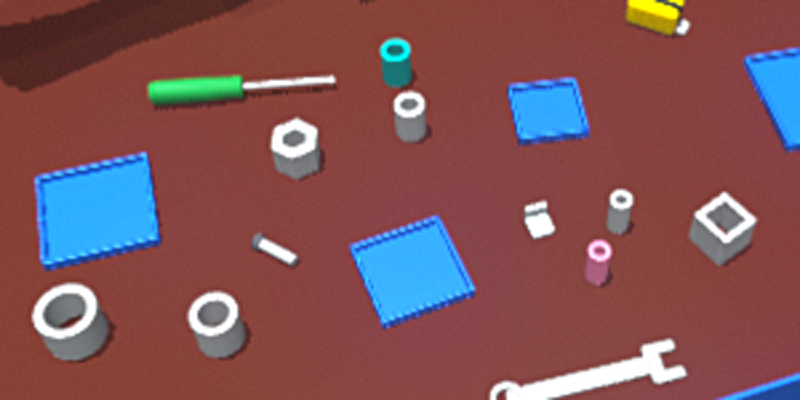

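The crop confirms it: the four plain grey round tubes are the sleeves. The nut (hex outline), the square tube, and the pink and turquoise tubes are excluded. Next I go above the largest sleeve.

move_arm:
  moves:
    - [[0.06,0.01,-0.01,8,100],[0.12,0.02,-0.02,16,100],[0.18,0.03,-0.03,24,100],[0.24,0.04,-0.04,32,100],[0.3,0.05,-0.05,40,100]]

```text
clock: 0.92
eef_pos: [0.4467, -0.4281, 0.181]
tool_rot: [0.878, 0.478, -0.0, 0.0]
ft_force: [0.2, -1.4, 0.3]
grip_width: 0.0854
grasp_force: 0.0
```

move_arm:
  moves:
    - [[0.06,0.01,-0.01,0,100],[0.12,0.025,-0.02,0,100],[0.133,0.027,-0.02,0,100],[0.133,0.027,-0.02,0,100]]

```text
clock: 1.42
eef_pos: [0.5788, -0.4005, 0.1599]
tool_rot: [0.879, 0.477, -0.0, -0.001]
ft_force: [-0.3, 0.2, 0.7]
grip_width: 0.0855
grasp_force: 0.0
```

```bash
cat >> h.py <<'E'
def rims(c,ztop,dout,yx=None):
    """bright/grey ring: outline of grey blobs near, cast to rim plane"""
    hsv=cv2.cvtColor(c['color'],cv2.COLOR_RGB2HSV)
    m=cv2.inRange(hsv,(0,0,185),(179,60,255))
    for k in cv2.findContours(m,cv2.RETR_EXTERNAL,cv2.CHAIN_APPROX_NONE)[0]:
        if cv2.contourArea(k)<150 or cv2.contourArea(k)>60000: continue
        h=cv2.convexHull(k)
        P=ray(c,h.reshape(-1,2),ztop)[:,:2]*1000
        o,r=cv2.minEnclosingCircle(np.float32(P)); e=cv2.minAreaRect(np.float32(P))
        print('bright px',np.round(h.mean((0,1))),'circ',np.round(o,1),'d',round(2*r,1),'rect',np.round(e[0],1),np.round(e[1],1))
def trays(c):
    hsv=cv2.cvtColor(c['color'],cv2.COLOR_RGB2HSV)
    m=cv2.inRange(hsv,(95,120,60),(125,255,255))
    for k in cv2.findContours(m,cv2.RETR_EXTERNAL,cv2.CHAIN_APPROX_NONE)[0]:
        if cv2.contourArea(k)<1500: continue
        P=ray(c,k.reshape(-1,2),.012)[:,:2]*1000; e=cv2.minAreaRect(np.float32(P))
        b=cv2.boundingRect(k)
        print('tray box',b,'rect',np.round(e[0],1),np.round(e[1],1),round(e[2]))
E
python3 - <<'E'
from h import *
c=grab('wrist');save(c,'w1');rims(c,.044,56);trays(c);o=monitor.get_obs();print(o['clock'],o['eef_pos'],o['joint_pos'].round(2),o['ft_force'])
E
```

```text
bright px [279. 207.] circ [ 578.2 -399.6] d 56.0 rect [ 577.9 -399.5] [55.  54.8]
bright px [ 9. 72.] circ [ 450.6 -164.7] d 43.3 rect [ 456.8 -170.2] [43.3 17.6]
bright px [241.  45.] circ [ 624.6 -273.2] d 43.6 rect [ 624.7 -273.1] [42.1 42.6]
bright px [135.  35.] circ [ 560.1 -218.2] d 36.1 rect [ 560.8 -219.1] [36.   9.3]
tray box (491, 233, 69, 113) rect [ 769.4 -660.7] [136.   86.2] 90
tray box (78, 167, 149, 129) rect [ 445.7 -363. ] [111.5 115.8] 88
1.475 [ 0.57774894 -0.40124855  0.16054802] [-0.61  0.7   0.54  1.41 -0.    1.54] [ 0.0902396  -0.88793155 -0.91778986]
```

View pics/w1.png

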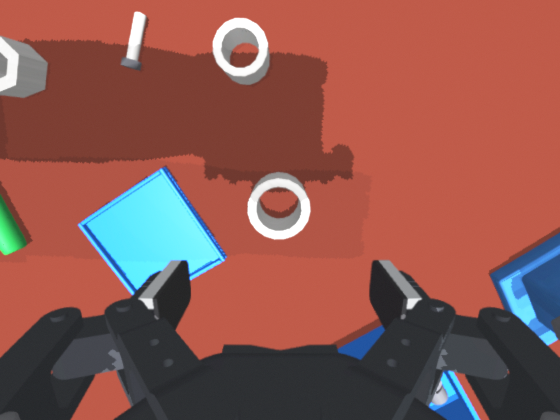

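The wrist view shows the 56 sleeve rim centred at (279,207), which is 56.0 mm across and directly under the TCP. The 44 sleeve is at (241,45). I descend and grip.

move_arm:
  moves:
    - [[0,0.001,-0.06,0,100],[0,0.001,-0.11,0,100],[0,0.001,-0.14,0,100],[0,0.001,-0.153,0,100],[0,0.001,-0.153,0,0]]

```text
clock: 2.1
eef_pos: [0.5768, -0.4011, 0.0084]
tool_rot: [0.88, 0.475, -0.0, -0.0]
ft_force: [-0.2, 0.2, -0.1]
grip_width: 0.0699
grasp_force: 0.0
```

move_arm:
  moves:
    - [[0,0,0,0,0],[0,0,0,0,0],[0,0,0,0,0]]

```text
clock: 2.48
eef_pos: [0.5788, -0.4017, 0.0109]
tool_rot: [0.88, 0.476, 0.001, 0.002]
ft_force: [-1.2, -1.1, 6.6]
grip_width: 0.0552
grasp_force: 64.6
```

move_arm:
  moves:
    - [[0,0,0.04,0,0],[0,0.02,0.09,0,0],[-0.003,0.075,0.11,0,0],[-0.006,0.13,0.11,0,0],[-0.01,0.19,0.11,0,0]]

```text
clock: 3.1
eef_pos: [0.5678, -0.2091, 0.1187]
tool_rot: [0.88, 0.476, 0.001, 0.0]
ft_force: [0.3, 1.5, -3.5]
grip_width: 0.0552
grasp_force: 65.0
```

move_arm:
  moves:
    - [[0,0.06,0,0,0],[0,0.12,0,0,0],[-0.006,0.18,0,0,0],[-0.01,0.24,0,0,0],[-0.02,0.3,0,0,0]]

```text
clock: 3.72
eef_pos: [0.5476, 0.0916, 0.1183]
tool_rot: [0.879, 0.476, 0.0, 0.0]
ft_force: [0.9, 0.7, -3.2]
grip_width: 0.055
grasp_force: 65.0
```

move_arm:
  moves:
    - [[0,0.06,0,0,0],[0,0.12,0,0,0],[0,0.18,0,0,0],[0,0.2,0,0,0],[0,0.2,0,0,0]]

```text
clock: 4.35
eef_pos: [0.5472, 0.2909, 0.1178]
tool_rot: [0.879, 0.477, -0.0, 0.0]
ft_force: [-0.3, -0.9, -3.5]
grip_width: 0.0552
grasp_force: 65.0
```

```bash
python3 - <<'E'
from h import *
c=grab('wrist');save(c,'w2');rims(c,.12+.044,56);trays(c);o=monitor.get_obs();print(o['clock'],o['eef_pos'],o['joint_pos'].round(2),o['grip_width'])
E
```

```text
bright px [523. 333.] circ [622.8 230.3] d 9.4 rect [622.9 230.4] [8.8 9.2]
bright px [135. 280.] circ [511.9 331.3] d 7.6 rect [512.  331.4] [4.3 6.7]
bright px [277. 293.] circ [552.7 298.7] d 48.1 rect [553.1 299.2] [46.8 46.9]
bright px [469. 210.] circ [622.7 289.3] d 25.8 rect [622.8 289.4] [18.7 18.9]
tray box (79, 0, 220, 206) rect [538.1 407.2] [129.5 129.5] 83
4.4 [0.54728626 0.28928186 0.11773104] [ 0.49  0.54  0.15  1.18 -0.    2.64] 0.055348933548386464
```

View pics/w2.png

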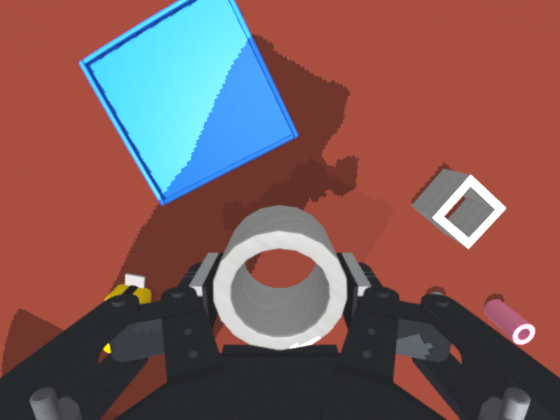

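The sleeve is held upright at (277,290). The largest tray is clear in view at (538,407), 129.5 mm square. I move over it, lower, and check the force before release.

move_arm:
  moves:
    - [[-0.005,0.06,0,0,0],[-0.009,0.118,0,0,0],[-0.009,0.118,-0.05,0,0],[-0.009,0.118,-0.085,0,0],[-0.009,0.118,-0.095,0,0]]

```text
clock: 5.03
eef_pos: [0.5372, 0.4038, 0.0198]
tool_rot: [0.88, 0.475, -0.004, 0.001]
ft_force: [0.5, -0.1, -3.0]
grip_width: 0.0551
grasp_force: 64.9
```

move_arm:
  moves:
    - [[0,0,-0.003,0,0],[0,0,-0.006,0,0],[0,0,-0.008,0,0],[0,0,-0.008,0,0]]

```text
clock: 5.52
eef_pos: [0.5392, 0.4076, 0.0162]
tool_rot: [0.88, 0.476, 0.001, -0.0]
ft_force: [0.3, -0.1, -3.2]
grip_width: 0.0553
grasp_force: 65.0
```

move_arm:
  moves:
    - [[0,0,-0.001,0,0],[0,0,-0.002,0,0],[0,0,-0.002,0,0]]

```text
clock: 5.9
eef_pos: [0.5391, 0.4078, 0.0149]
tool_rot: [0.879, 0.476, 0.001, -0.0]
ft_force: [-2.0, -1.8, 5.7]
grip_width: 0.055
grasp_force: 65.7
```

Touching the floor, so release and lift.

move_arm:
  moves:
    - [[0,0,0,0,100],[0,0,0,0,100],[0,0,0,0,100],[0,0,0.02,0,100],[0,0,0.06,0,100]]

```text
clock: 6.52
eef_pos: [0.5372, 0.4063, 0.0711]
tool_rot: [0.879, 0.476, -0.003, 0.0]
ft_force: [1.1, 0.7, 0.2]
grip_width: 0.0858
grasp_force: 0.0
```

move_arm:
  moves:
    - [[0,-0.01,0.06,0,100],[0.01,-0.06,0.1,0,100],[0.015,-0.08,0.1,0,100],[0.015,-0.08,0.1,0,100]]

```text
clock: 7.02
eef_pos: [0.5541, 0.3257, 0.173]
tool_rot: [0.88, 0.475, -0.0, -0.0]
ft_force: [0.2, -0.4, 0.1]
grip_width: 0.0856
grasp_force: 0.0
```

```bash
python3 - <<'E'
from h import *
c=grab('wrist');save(c,'w3');rims(c,.048,56);trays(c);o=monitor.get_obs();print(o['clock'],o['eef_pos'],o['joint_pos'].round(2),o['grip_width'])
E
```

```text
bright px [545. 248.] circ [752.  105.4] d 109.2 rect [741.6 108.7] [108.9  33.1]
bright px [444. 230.] circ [671.8 221.7] d 57.7 rect [671.7 221.9] [42.1 42.7]
bright px [212. 136.] circ [540.5 409. ] d 56.3 rect [540.5 409.2] [54.8 55.4]
tray box (134, 45, 174, 179) rect [538.2 407.3] [129.2 129.4] 83
7.075 [0.55336316 0.32669198 0.17193057] [0.53 0.56 0.32 1.34 0.   2.68] 0.08584582961083
```

The 56 sleeve stands 3 mm from the tray centre. Next is the 44.

move_arm:
  moves:
    - [[0.007,-0.06,0,0,100],[0.014,-0.12,0,0,100],[0.021,-0.18,0,0,100],[0.028,-0.24,0,0,100],[0.035,-0.3,0,0,100]]

```text
clock: 7.7
eef_pos: [0.5881, 0.0272, 0.171]
tool_rot: [0.879, 0.477, -0.001, -0.001]
ft_force: [1.1, -0.3, 0.1]
grip_width: 0.0854
grasp_force: 0.0
```

move_arm:
  moves:
    - [[0.007,-0.06,0,0,100],[0.014,-0.12,0,0,100],[0.021,-0.18,0,0,100],[0.028,-0.24,-0.02,0,100],[0.036,-0.3,-0.04,0,100]]

```text
clock: 8.32
eef_pos: [0.6248, -0.2704, 0.1313]
tool_rot: [0.879, 0.477, -0.0, -0.001]
ft_force: [0.5, -0.4, -0.4]
grip_width: 0.0853
grasp_force: 0.0
```

move_arm:
  moves:
    - [[0,0,-0.03,0,100],[0,0,-0.03,0,100]]

```text
clock: 8.57
eef_pos: [0.6218, -0.2685, 0.0981]
tool_rot: [0.879, 0.476, -0.003, -0.004]
ft_force: [-0.9, 0.3, 0.0]
grip_width: 0.0851
grasp_force: 0.0
```

```bash
python3 - <<'E'
from h import *
c=grab('wrist');rims(c,.044,44);trays(c);o=monitor.get_obs();print(o['clock'],o['eef_pos'],o['joint_pos'].round(2),o['grip_width'])
E
```

```text
bright px [285. 232.] circ [ 624.4 -272.7] d 43.4 rect [ 624.2 -272.8] [42.3 42.4]
bright px [ 13. 239.] circ [ 449.2 -158.6] d 48.5 rect [ 455.4 -165.6] [48.5 24.2]
bright px [161. 199.] circ [ 567.7 -203.8] d 34.5 rect [ 568.3 -204.6] [34.4  8.5]
bright px [476.  53.] circ [ 794.6 -231.2] d 111.8 rect [ 791.  -237.6] [ 54.8 104.4]
tray box (41, 0, 182, 109) rect [614.8 -86.2] [93.8 97. ] 4
8.625 [ 0.62317342 -0.26846769  0.10063214] [-0.41  0.68  0.34  1.25  0.    1.74] 0.08527157155078446
```

move_arm:
  moves:
    - [[0,-0.002,-0.04,0,100],[0,-0.002,-0.075,0,100],[0,-0.002,-0.092,0,100],[0,-0.002,-0.092,0,100],[0,-0.002,-0.092,0,0]]

```text
clock: 9.25
eef_pos: [0.6261, -0.2724, 0.0141]
tool_rot: [0.879, 0.476, 0.001, 0.001]
ft_force: [0.5, -1.1, 1.0]
grip_width: 0.07
grasp_force: 0.0
```

move_arm:
  moves:
    - [[0,0,0,0,0],[0,0,0,0,0],[0,0,0,0,0],[0,0,0,0,0]]

```text
clock: 9.75
eef_pos: [0.6257, -0.2728, 0.0144]
tool_rot: [0.88, 0.476, 0.001, 0.001]
ft_force: [-0.6, 0.4, 5.9]
grip_width: 0.0426
grasp_force: 61.3
```

move_arm:
  moves:
    - [[0,0,0.04,0,0],[-0.01,-0.01,0.08,0,0],[-0.06,-0.03,0.09,0,0],[-0.12,-0.06,0.09,0,0],[-0.179,-0.09,0.09,0,0]]

```text
clock: 10.38
eef_pos: [0.4512, -0.3591, 0.1023]
tool_rot: [0.879, 0.476, -0.0, 0.0]
ft_force: [-1.0, -2.1, -2.6]
grip_width: 0.0423
grasp_force: 61.8
```

move_arm:
  moves:
    - [[0,0,-0.03,0,0],[0,0,-0.06,0,0],[0,0,-0.08,0,0],[0,0,-0.083,0,0],[0,0,-0.083,0,0]]

```text
clock: 11.0
eef_pos: [0.4529, -0.3587, 0.0193]
tool_rot: [0.88, 0.476, 0.0, 0.0]
ft_force: [0.5, -0.7, -2.2]
grip_width: 0.0428
grasp_force: 61.9
```

move_arm:
  moves:
    - [[-0.004,-0.002,0.002,0,0],[-0.007,-0.004,0.002,0,0],[-0.007,-0.004,0.002,0,0],[-0.007,-0.004,0.0,0,0],[-0.007,-0.004,-0.001,0,0]]

```text
clock: 11.62
eef_pos: [0.4459, -0.3626, 0.0183]
tool_rot: [0.879, 0.476, -0.0, 0.0]
ft_force: [-2.8, -0.1, 4.6]
grip_width: 0.0426
grasp_force: 62.5
```

move_arm:
  moves:
    - [[0,0,0,0,75],[0,0,0,0,75],[0,0,0,0,75],[0,0,0.02,0,75],[0,0,0.06,0,75]]

```text
clock: 12.25
eef_pos: [0.4445, -0.3614, 0.0767]
tool_rot: [0.879, 0.476, -0.001, -0.002]
ft_force: [0.8, 0.1, 0.5]
grip_width: 0.0644
grasp_force: 0.0
```

move_arm:
  moves:
    - [[-0.02,-0.03,0.11,10,75],[-0.04,-0.06,0.14,20,75],[-0.04,-0.06,0.14,20,75]]

```text
clock: 12.62
eef_pos: [0.4061, -0.4246, 0.222]
tool_rot: [0.783, 0.621, 0.0, 0.003]
ft_force: [0.9, 0.5, -0.7]
grip_width: 0.0642
grasp_force: 0.0
```

```bash
python3 - <<'E'
from h import *
c=grab('wrist');save(c,'w4');rims(c,.048,44);trays(c);o=monitor.get_obs();print(o['clock'],o['eef_pos'],o['joint_pos'].round(2),o['grip_width'])
E
```

```text
bright px [ 26. 412.] circ [ -27.4 -656.7] d 33.4 rect [ -27.2 -655.4] [24.3 27.4]
bright px [303. 129.] circ [ 445.5 -363.5] d 43.4 rect [ 445.6 -363.4] [41.3 42.6]
tray box (202, 313, 78, 42) rect [ 307.9 -613.1] [59.9 97. ] 90
tray box (292, 297, 66, 58) rect [ 423.8 -624.7] [91.6 86.8] 81
tray box (394, 269, 115, 65) rect [ 617.4 -619.7] [ 70.3 195.4] 57
tray box (240, 70, 112, 117) rect [ 443.1 -363.1] [110.8 111.6] 88
12.675 [ 0.40578882 -0.42716215  0.22507245] [-0.81  0.41  0.23  1.38 -0.    0.99] 0.06415918267778233
```

View pics/w4.png

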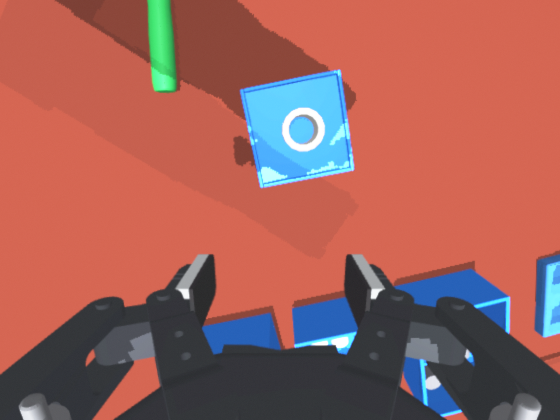

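The 44 sleeve at (303,129) stands 2.5 mm off the centre of its tray. Next is the 33; I turn the fingers so they close clear of the turquoise decoy.

move_arm:
  moves:
    - [[0.006,0.05,0,10,75],[0.012,0.1,0,20,75],[0.018,0.15,0,30,75],[0.024,0.2,0,40,75],[0.03,0.25,0,50,75]]

```text
clock: 13.3
eef_pos: [0.4358, -0.1708, 0.2178]
tool_rot: [0.445, 0.896, 0.0, 0.0]
ft_force: [0.2, 0.1, -0.1]
grip_width: 0.064
grasp_force: 0.0
```

move_arm:
  moves:
    - [[0,0.05,-0.01,10,75],[0,0.1,-0.02,20,75],[0,0.144,-0.04,30,75],[0,0.144,-0.06,40,75],[0,0.144,-0.06,50,75]]

```text
clock: 13.92
eef_pos: [0.4342, -0.0274, 0.1562]
tool_rot: [0.024, 1.0, 0.0, -0.002]
ft_force: [0.4, -0.1, 0.5]
grip_width: 0.0642
grasp_force: 0.0
```

move_arm:
  moves:
    - [[0,0,0,0,75],[0,0,0,0,75]]

```text
clock: 14.18
eef_pos: [0.436, -0.0286, 0.1582]
tool_rot: [0.029, 1.0, 0.0, 0.0]
ft_force: [-0.1, 0.4, 0.3]
grip_width: 0.0644
grasp_force: 0.0
```

```bash
python3 - <<'E'
from h import *
c=grab('wrist');save(c,'w5');rims(c,.044,33);trays(c);o=monitor.get_obs();print(o['clock'],o['eef_pos'],o['tool_rot'].round(3),o['joint_pos'].round(2),o['grip_width'])
m=cv2.inRange(cv2.cvtColor(c['color'],cv2.COLOR_RGB2HSV),(80,100,60),(94,255,255))
for k in cv2.findContours(m,0,1)[0]:
    if cv2.contourArea(k)>150: print('turq',ray(c,k.reshape(-1,2),.044).mean(0))
E
```

```text
bright px [276. 215.] circ [439.1 -32.7] d 32.8 rect [439.2 -32.4] [30.8 31.8]
bright px [140. 220.] circ [ 437.8 -152.2] d 49.8 rect [ 438.  -152.2] [48.9 44.2]
bright px [142. 109.] circ [ 345.4 -130.4] d 90.4 rect [ 345.2 -130.4] [90.3  6.4]
tray box (201, 312, 82, 44) rect [585.  -81.4] [51.3 87.1] 4
tray box (377, 180, 91, 81) rect [464.2 112.5] [79.7 76.5] 80
14.225 [ 0.43608208 -0.02870712  0.15825342] [ 0.029  1.    -0.     0.   ] [-0.07  0.17 -0.29  1.12  0.   -0.01] 0.06396004919666266
turq [ 0.55987361 -0.07097062  0.044     ]
turq [0.44275743 0.10485485 0.044     ]
turq [ 0.43765617 -0.2864914   0.044     ]
turq [ 0.35982765 -0.02434581  0.044     ]
```

View pics/w5.png

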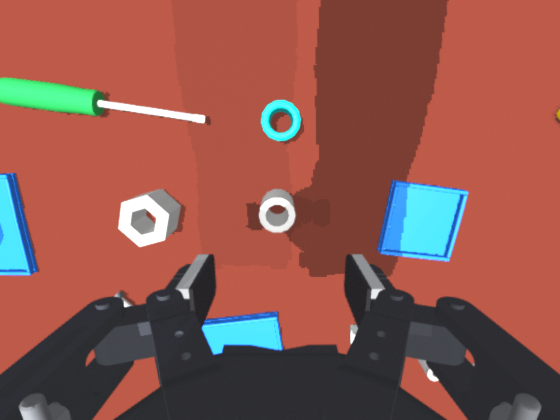

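The 33 sleeve is at (276,212). The turquoise decoy (281,120) is well clear, and the nut (142,218) is off to the side. I descend and grip.

move_arm:
  moves:
    - [[0.003,-0.004,-0.05,0,75],[0.003,-0.004,-0.1,0,75],[0.003,-0.004,-0.135,0,75],[0.003,-0.004,-0.146,0,75],[0.003,-0.004,-0.146,0,0]]

```text
clock: 14.85
eef_pos: [0.439, -0.0327, 0.0122]
tool_rot: [0.028, 1.0, 0.0, -0.0]
ft_force: [0.3, 0.1, 0.3]
grip_width: 0.0468
grasp_force: 0.0
```

move_arm:
  moves:
    - [[0,0,0,0,0],[0,0,0,0,0],[0,0,0,0,0],[0,0,0,0,0]]

```text
clock: 15.35
eef_pos: [0.4406, -0.0327, 0.0137]
tool_rot: [0.028, 1.0, -0.0, 0.002]
ft_force: [-0.4, -0.2, 5.8]
grip_width: 0.0306
grasp_force: 59.9
```

move_arm:
  moves:
    - [[0,0,0.04,0,0],[0.01,-0.003,0.08,0,0],[0.06,-0.018,0.09,0,0],[0.12,-0.036,0.09,0,0],[0.174,-0.0515,0.09,0,0]]

```text
clock: 15.98
eef_pos: [0.6148, -0.0847, 0.1028]
tool_rot: [0.028, 1.0, -0.0, 0.001]
ft_force: [0.5, -0.2, -1.5]
grip_width: 0.0307
grasp_force: 59.9
```

move_arm:
  moves:
    - [[0,0,-0.01,0,0],[0,0,-0.04,0,0],[0,0,-0.07,0,0],[0,0,-0.08,0,0],[0,0,-0.08,0,0]]

```text
clock: 16.6
eef_pos: [0.6118, -0.0839, 0.0216]
tool_rot: [0.028, 1.0, 0.0, -0.001]
ft_force: [-0.5, -0.4, -1.5]
grip_width: 0.031
grasp_force: 59.9
```

```bash
python3 - <<'E'
from h import *
c=grab('side');save(c,'s1');trays(c);c=grab('scene');trays(c)
cv2.imwrite('pics/s1.png',np.hstack([cv2.resize(grab('side')['color'][130:260,170:300,::-1],(390,390)),cv2.resize(c['color'][180:310,200:330,::-1],(390,390))]))
o=monitor.get_obs();print(o['clock'],o['eef_pos'],o['ft_force'])
E
```

```text
tray box (200, 312, 94, 69) rect [537.9 412.7] [140.3 131. ] 83
tray box (17, 193, 115, 104) rect [934.2 101.5] [171.4 404.9] 0
tray box (8, 358, 34, 62) rect [ 787.  -623.9] [ 60.7 137.8] 86
tray box (315, 279, 152, 99) rect [905.  153.1] [142.8 331.5] 0
tray box (0, 180, 48, 153) rect [ 406.5 -640. ] [473.2 119.2] 3
tray box (379, 165, 60, 42) rect [539.5 405.5] [136.6 138.3] 83
tray box (406, 71, 154, 138) rect [393.2 722.3] [242.7 614.6] 90
tray box (436, 0, 86, 53) rect [-142.7 1180.8] [373.8 417.8] 70
16.75 [ 0.61394031 -0.0841863   0.02369512] [-0.3316049   0.22487099 -1.32093518]
```

View pics/s1.png

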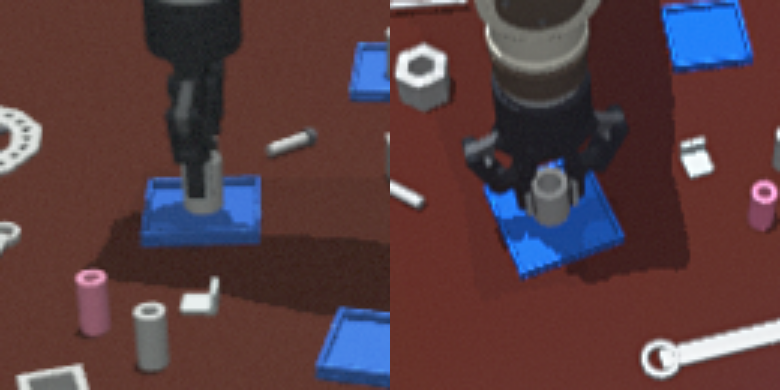

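Both views show the 33 sleeve over the middle of its tray. I lower it to contact and release.

move_arm:
  moves:
    - [[0,0,-0.003,0,0],[0,0,-0.005,0,0],[0,0,-0.005,0,0]]

```text
clock: 17.12
eef_pos: [0.6133, -0.0841, 0.0178]
tool_rot: [0.028, 1.0, -0.0, 0.001]
ft_force: [-1.6, -0.3, 2.1]
grip_width: 0.0305
grasp_force: 60.2
```

move_arm:
  moves:
    - [[0,0,0,0,55],[0,0,0,0,55],[0,0,0,0,55],[0,0,0.02,0,55],[0,0,0.07,0,55]]

```text
clock: 17.75
eef_pos: [0.6103, -0.0838, 0.0845]
tool_rot: [0.028, 1.0, 0.0, -0.004]
ft_force: [0.4, -0.0, 0.8]
grip_width: 0.047
grasp_force: 0.0
```

move_arm:
  moves:
    - [[0,0,0.06,0,55],[0,0.05,0.11,0,55],[0,0.08,0.11,0,55],[0,0.08,0.11,0,55]]

```text
clock: 18.25
eef_pos: [0.6134, -0.0017, 0.1984]
tool_rot: [0.026, 1.0, 0.0, 0.001]
ft_force: [0.6, -0.4, -0.1]
grip_width: 0.0469
grasp_force: 0.0
```

```bash
python3 - <<'E'
from h import *
c=grab('wrist');save(c,'w6');print('rim .048');rims(c,.048,33);print('.044');rims(c,.044,22);trays(c);o=monitor.get_obs();print(o['clock'],o['eef_pos'],o['tool_rot'].round(3),o['joint_pos'].round(2),o['grip_width'])
E
```

```text
rim .048
bright px [ 49. 409.] circ [ 879.8 -327.1] d 39.3 rect [ 879.5 -325.2] [15.6 38.5]
bright px [142. 391.] circ [ 838.2 -184. ] d 103.6 rect [ 840.9 -181.3] [ 21.3 102.9]
bright px [275. 318.] circ [748.    1.3] d 103.5 rect [745.9   1.2] [103.1  27.2]
bright px [365. 251.] circ [670.8  84. ] d 18.1 rect [671.  84.] [16.8 17.6]
bright px [481. 245.] circ [671.3 210.5] d 57.7 rect [671.2 210.8] [42.8 42.3]
bright px [409. 204.] circ [623.3 126.6] d 22.1 rect [623.3 126.8] [21.9 19.5]
bright px [197. 204.] circ [611.4 -84.8] d 34.3 rect [612.1 -84.6] [32.6 32.4]
bright px [328. 178.] circ [594.1  48.6] d 29.3 rect [594.   48.2] [20.4 22.3]
bright px [ 94. 147.] circ [ 551.8 -179.2] d 36.6 rect [ 551.2 -178.7] [36.3  9.2]
bright px [106.  29.] circ [ 445.1 -149.8] d 48.7 rect [ 444.8 -149.9] [43.4 48.1]
.044
bright px [ 49. 409.] circ [ 884.4 -331.6] d 39.8 rect [ 884.1 -329.6] [15.8 39. ]
bright px [142. 391.] circ [ 842.2 -186.5] d 105.1 rect [ 844.9 -183.8] [ 21.6 104.3]
bright px [275. 318.] circ [750.8   1.3] d 104.9 rect [748.6   1.3] [104.5  27.5]
bright px [365. 251.] circ [672.5  85.1] d 18.4 rect [672.7  85.2] [17.1 17.8]
bright px [481. 245.] circ [673.  213.3] d 58.5 rect [672.9 213.7] [43.4 42.9]
bright px [409. 204.] circ [624.4 128.4] d 22.4 rect [624.3 128.5] [22.2 19.8]
bright px [197. 204.] circ [612.3 -86. ] d 34.8 rect [612.9 -85.8] [33.  32.9]
bright px [328. 178.] circ [594.7  49.3] d 29.7 rect [594.6  48.8] [20.7 22.6]
bright px [ 94. 147.] circ [ 551.9 -181.7] d 37.1 rect [ 551.3 -181.1] [36.8  9.4]
bright px [106.  29.] circ [ 443.7 -151.9] d 49.4 rect [ 443.4 -151.9] [44.  48.8]
tray box (158, 151, 98, 92) rect [613.4 -82.6] [94.  94.6] 4
tray box (344, 0, 88, 90) rect [466.4 113.7] [77.3 77.7] 80
18.3 [ 0.61294056 -0.00311505  0.19738361] [ 0.027  1.    -0.     0.   ] [-0.    0.48  0.27  1.36 -0.    0.05] 0.04688452843986761
```

View pics/w6.png

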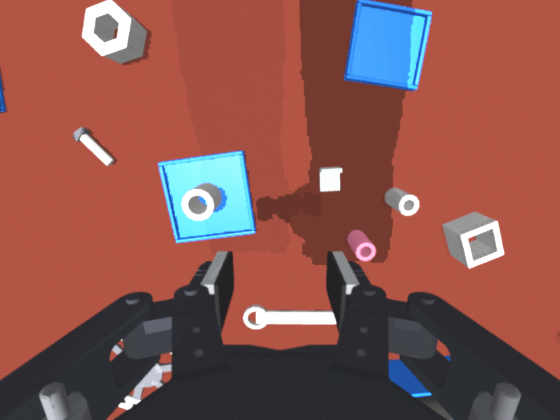

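The 33 sleeve (200,203) is centred in its tray. The 22 sleeve is the plain grey one at (404,202), the pink decoy (362,246) is 64 mm away, and the square tube is at (475,240). At this finger direction everything clears.

move_arm:
  moves:
    - [[0.004,0.05,-0.03,0,55],[0.008,0.1,-0.06,0,55],[0.0115,0.131,-0.1,0,55],[0.0115,0.131,-0.12,0,55],[0.0115,0.131,-0.12,0,55]]

```text
clock: 18.92
eef_pos: [0.6221, 0.1257, 0.0736]
tool_rot: [0.028, 1.0, -0.001, -0.003]
ft_force: [-0.2, -0.3, 1.1]
grip_width: 0.0472
grasp_force: 0.0
```

```bash
python3 - <<'E'
from h import *
c=grab('wrist');rims(c,.044,22);o=monitor.get_obs();print(o['clock'],o['eef_pos'])
E
```

```text
bright px [ 50. 406.] circ [748. -63.] d 25.6 rect [747.8 -62.4] [24.1 11.4]
bright px [136. 396.] circ [736.4  11.3] d 36.9 rect [735.2  10.4] [10.8 36.4]
bright px [231. 322.] circ [672.9  86.9] d 21.1 rect [674.2  90.7] [10.7 21. ]
bright px [424. 291.] circ [664.4 213.4] d 46.3 rect [664.3 213.1] [26.3 39.4]
bright px [286. 249.] circ [624.3 128.7] d 21.3 rect [624.3 128.8] [20.1 20.7]
bright px [178. 201.] circ [593.5  65.6] d 29.9 rect [592.8  65.9] [23.9 20.9]
18.975 [0.62345492 0.12569393 0.07556173]
```

move_arm:
  moves:
    - [[0.001,0.003,-0.02,0,55],[0.001,0.003,-0.05,0,55],[0.001,0.003,-0.066,0,55],[0.001,0.003,-0.066,0,55],[0.001,0.003,-0.066,0,0]]

```text
clock: 19.6
eef_pos: [0.6265, 0.1298, 0.0125]
tool_rot: [0.028, 1.0, 0.0, 0.001]
ft_force: [0.3, 0.1, -0.6]
grip_width: 0.0298
grasp_force: 0.0
```

move_arm:
  moves:
    - [[0,0,0,0,0],[0,0,0,0,0],[0,0,0,0,0],[0,0,0,0,0]]

```text
clock: 20.1
eef_pos: [0.6268, 0.13, 0.0129]
tool_rot: [0.028, 1.0, 0.0, 0.002]
ft_force: [0.8, -0.3, 5.0]
grip_width: 0.0208
grasp_force: 58.9
```

move_arm:
  moves:
    - [[0,0,0.04,0,0],[-0.01,0,0.08,0,0],[-0.06,-0.006,0.09,0,0],[-0.11,-0.012,0.09,0,0],[-0.159,-0.016,0.09,0,0]]

```text
clock: 20.72
eef_pos: [0.4645, 0.1138, 0.1011]
tool_rot: [0.028, 1.0, 0.0, -0.0]
ft_force: [-0.2, 0.9, -0.1]
grip_width: 0.0206
grasp_force: 58.8
```

move_arm:
  moves:
    - [[0,0,0,0,0],[0,0,-0.03,0,0],[0,0,-0.06,0,0],[0,0,-0.08,0,0],[0,0,-0.08,0,0]]

```text
clock: 21.35
eef_pos: [0.4655, 0.1137, 0.0197]
tool_rot: [0.028, 1.0, -0.0, -0.002]
ft_force: [-0.0, -0.5, -1.1]
grip_width: 0.0206
grasp_force: 58.8
```

move_arm:
  moves:
    - [[0,0,-0.003,0,0],[0,0,-0.005,0,0],[0,0,-0.005,0,0]]

```text
clock: 21.72
eef_pos: [0.4673, 0.1141, 0.0168]
tool_rot: [0.028, 1.0, 0.0, 0.001]
ft_force: [1.2, 0.1, -0.7]
grip_width: 0.0207
grasp_force: 58.9
```

move_arm:
  moves:
    - [[0,0,-0.001,0,0],[0,0,-0.0015,0,0],[0,0,-0.0015,0,0]]

```text
clock: 22.1
eef_pos: [0.4674, 0.1142, 0.0167]
tool_rot: [0.028, 1.0, 0.0, 0.001]
ft_force: [-2.5, -0.0, 12.3]
grip_width: 0.0206
grasp_force: 60.2
```

move_arm:
  moves:
    - [[0,0,0.001,0,45],[0,0,0.001,0,45],[0,0,0.001,0,45],[0,0,0.02,0,45],[0,0,0.07,0,45]]

```text
clock: 22.72
eef_pos: [0.4638, 0.1133, 0.0827]
tool_rot: [0.028, 1.0, -0.001, -0.003]
ft_force: [1.0, 0.8, -0.3]
grip_width: 0.0387
grasp_force: 0.0
```

move_arm:
  moves:
    - [[0,0,0.05,0,45],[0.02,-0.02,0.1,0,45],[0.04,-0.04,0.12,0,45],[0.04,-0.04,0.12,0,45]]

```text
clock: 23.22
eef_pos: [0.5086, 0.0731, 0.2062]
tool_rot: [0.029, 1.0, 0.0, 0.002]
ft_force: [-0.2, -0.2, -0.1]
grip_width: 0.0383
grasp_force: 0.0
```

```bash
python3 - <<'E'
from h import *
c=grab('wrist');save(c,'w7');rims(c,.048,22);trays(c);save(grab('scene'),'end');o=monitor.get_obs();print(o['clock'],o['eef_pos'])
E
```

```text
bright px [ 59. 403.] circ [ 773.  -245.9] d 47.1 rect [ 773.2 -242.1] [19.1 47.1]
bright px [298. 333.] circ [669.3  85.3] d 21.4 rect [669.3  85. ] [19.9 20.9]
bright px [271. 267.] circ [581.4  56.5] d 27.1 rect [582.1  56.8] [20.  21.3]
bright px [ 53. 236.] circ [ 536.5 -172.5] d 44.2 rect [ 536.8 -172.8] [43.8 12. ]
bright px [318. 153.] circ [465.2 113.3] d 21.6 rect [465.2 113.2] [20.5 20.9]
bright px [ 58. 147.] circ [ 440.1 -147.2] d 49.3 rect [ 440.2 -147. ] [48.4 44. ]
bright px [67. 50.] circ [ 352.6 -119.9] d 91.0 rect [ 352.5 -119.9] [90.9  6.6]
tray box (278, 112, 78, 78) rect [465.2 115. ] [75.8 75.9] 80
23.325 [0.50550014 0.07389575 0.2035028 ]
```

View pics/end.png

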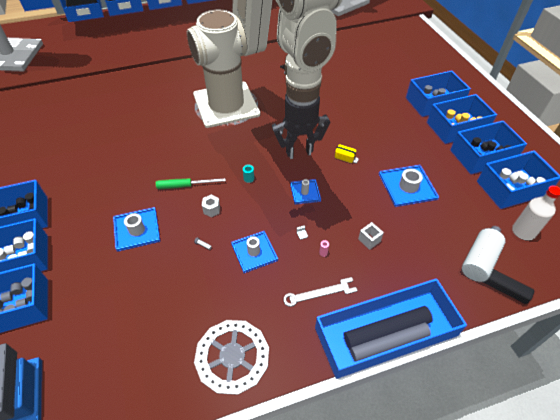

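All four sleeves stand upright in their trays at (411,180), (134,224), (253,246) and (305,187). The nut (210,205) and square tube (371,235) have not moved, so I hand the job in.

```bash
python3 -c "
from workcell import job
print(job.job_done())"
```

```text
the job is handed in; nothing more can be done
None
```

All four sleeves stand upright and released in their own trays, each measured within about 3 mm of centre and placed largest to smallest in about 23 s; the nut and square tube were left untouched, and the job is handed in (no verdict was returned).

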